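# Feed one spindle collar to the knob job

### The arm

A 6-joint arm with a two-finger parallel gripper is mounted at the origin on a cart in front of the work surface, level with it; the furniture and walls round the work are solid. World frame = base frame: x ahead of the robot, y to its left, z up, the work surface at z = 0. Lengths are in m, angles in degrees, forces in N, time in s.
With the tool pointing down it reaches from about 0.4 to 0.825 m from the base axis. Payload 7 kg.
Tool frame: the origin (TCP) lies midway between the tips of the shut fingers; the grasp point (between the pads) lies r.grip_depth behind it (r.grip_depth is the distance from the TCP to the grasp point, in m); z points along the fingers, y is the direction in which the jaws open and shut (so a half turn about z gives the same grasp; the last joint's range is limited). The gripper opens to 88 mm and grips with 3 to 60 N. Pads are 19 mm wide; open, the fingers measure 130 mm over their backs; the gripper's body (78 mm by 193 mm) begins 47 mm behind the grasp point.
Start: joints at [-46.977, 20.546, 0.682, 0, -70.136, -16.507], TCP at [0.301, -0.604, 0.227] pointing down, gripper open.
Joint ranges: [-176.03, 176.03], [-82.01, 121.73], [-58.28, 71.71], [-173.87, 95.51], [-174.79, -0.11], [-173.66, 173.66]. Speed limits (degrees/s): [136.94, 136.94, 172.46, 180, 180, 180].

### API

Orientations are given as [roll, pitch, yaw] about the fixed x, y, z axes, in that order (R = Rz(yaw) Ry(pitch) Rx(roll)).
In Python, from plant import r, imaging, close_job gives the robot as it stands.
- The arm moves only by the tool step_arm, never from a script. Its argument "commands" is a list of rows, each a list of 2 entries, a list of its own where there are three numbers: the shift along the tool's x, y, z in mm, then the turn about the tool's z in degrees. In form: [[[x, y, z], twist], ...]. A call has 1 to 20 rows; each row shifts and turns the commanded pose from where the row before left it, along the tool's axes as they then stand; what a row does not reach is not made up. A row lasts 1/8 s, in which the tool goes at most 62.5 mm and 10.7 degrees, less where a joint would pass 70% of its speed; a pose out of reach is approached as far as the arm can. A call with a gripper value outside its range is refused whole. "gripper" is the closure, from 0 (fully open) to 1 (shut), set as the call begins (left out, the last holds). The fingers move at their own pace and stop on an object; "grip_force" is the grip in N (left out, the last holds). Time passes only in rows, so rows that do not move let the fingers close. It gives the time, the measured TCP pose, the force and the opening at its end, in the units of the state.
- r.get_state(): the state, without advancing time (a new reading comes with each control period).
- imaging.capture(name): name is "side" or "top" or "wrist"; returns a dict with "img" (420x560x3 uint8, red, green, blue), "z_map" (420x560 float32, m along the optical axis (not along the pixel's ray), 0 where there is no reading), "vfov" (degrees; the focal length in pixels is half the picture's height over the tangent of half this angle, whatever the lens; pixels are square), "cx", "cy" (the principal point, pixels), "extrinsics" (4x4, takes a point from camera to world coordinates); the wrist camera has in their place "T_tool_cam" (4x4, takes a point from camera to tool coordinates, whose origin is the TCP and whose axes are the flange's). Camera axes: x right, y down, z forward; pixel columns grow to the right and rows downward; lengths in m; the calibration is good to about 2 mm. A picture is of the moment at which its call begins: read the wrist's pose just before it.
- close_job(): hands the job in, once; it reports no verdict.
The state is a dict: "time_s": time; "joints": joint angles; "qd": joint speeds; "joint_torque": joint torques, N m; "tcp_pos": TCP position; "eef_rot": TCP orientation; "contact_force": force on the tool from outside, world axes, zero at the start; "moment": the same for the moment, N m; "gripper_width": finger opening in m.
Only numpy, scipy, OpenCV 4.12 (cv2) and the standard library are available. Lean on these libraries where they do the work, as an engineer would, in place of code of your own. Each camera call takes 0.05 s, during which the arm holds its last target.

### The job

Press the plunger of the collar feeder right down once and let it come back up, so that a single brass collar is ejected into the cross lane. Then push that collar with the fingertips along the lane, all the way into the rounded end next to the door knob (not the one next to the padlock). Pick nothing up, leave the other collars in the magazine, and do not disturb the door knob, the padlock or the other things lying about.

Things in the scene. Friction and masses are not known exactly. Their poses are not given: they have to be found in the camera images.
- feeder: Grey collar feeder fixed to the bench; place and yaw vary. Origin: on the bench, under the centre of its magazine; x runs from its front (cross lane, x = -72 mm) to its rear (plunger), y left, z up. The deck is 14 mm above the bench. Behind the magazine two cheeks with a bell crank and the plunger's guide (x = 23 to 103 mm, 32 mm wide, up to z = 99 mm).
- plunger (a joint): Plunger stroke in m: 0 = up (rest), 0.0294 = right down on its stop. A spring brings it back up: about 4 N to start it, 11 N at the bottom, 2 N more if pushed fast. Its slide moves 1.53 times as far: a full stroke pushes the lowest collar 45 mm out of the magazine into the lane; on the way back up the slide draws back and the stack drops by one.
- plunger_top (a point): Top centre of the plunger's black mushroom head (32 mm across), 83 mm behind the centre of the magazine and 143 mm above the bench at rest; it moves straight down with the plunger.
- collar_1_mid (a point): Centre (half-way up) of the lowest collar, the one that is ejected: turned brass collar, 38 mm across, 12 mm high, with a 10 mm spindle hole, about 60 g. At the start it lies in the magazine; after the stroke it lies loose on the deck in the lane, its centre about 43 mm in front of the magazine's centre.
- collar_2_mid (a point): Centre of the second collar of the stack, like the first; it must stay in the magazine, where it drops to the deck after the stroke.
- collar_3_mid (a point): Centre of the third collar of the stack; stays in the magazine.
- collar_4_mid (a point): Centre of the top collar of the stack; stays in the magazine.
- magazine (a point): Fixed point on the magazine's axis, 6 mm above the deck: centre of the lowest collar. The magazine is an upright sheet steel box, 46 x 46 mm outside, with a slit in front, its open top 70 mm above the bench.
- outlet (a point): Fixed point on the lane's centre line in front of the magazine, 6 mm above the deck, where the ejected collar lies. The lane runs along the feeder's y, 43 mm wide inside, 193 mm long, with rounded ends; a thin steel fence round it stands 6 mm above the deck (20 mm above the bench).
- nest_left (a point): Centre of a collar that lies home in the rounded end of the lane at feeder +y (its left end seen from the front), touching the fence; 77.5 mm from the middle of the lane.
- nest_right (a point): The same for the rounded end at feeder -y (right end).
- job_knob: Nickel door knob standing on its rose, 54 mm across, 58 mm high, on the bench just beyond one end of the lane, left or right. Origin: centre of its underside. The collar is for this knob.
- flat_padlock: Brass padlock lying flat, 67 x 44 x 18 mm, just beyond the other end of the lane. Origin: centre of its underside.
- wax_pot: Cream wax block like a small pot, 50 mm across, 74 mm high, standing on the bench. Origin: centre of its underside.
- lock_body: Bare brass padlock body with two shackle holes, a block of 24 x 38 x 42 mm, standing on the bench. Origin: centre of its underside.
- collar_1: The ejected collar itself; origin at the centre of its underside, z along its axis.

How it is judged (in metres and radians):
On the way, in this order (a step that is already met when the one before it is completed fails the run):
1. the plunger is pressed right down (at least 25 of its 29.4 mm) and the bottom collar is out in the lane (value of joint plunger above 0.025 m and x of collar_1_mid in the frame of feeder below -0.036 m).
2. the plunger is back up, the ejected collar lies in the lane and the second collar is still in the magazine (value of joint plunger below 0.004 m and x of collar_1_mid in the frame of feeder below -0.036 m and horizontal distance between collar_2_mid and magazine below 0.008 m), for 0.1 s.
At the end, for the whole second after the job is handed in: The first collar lies flat and at rest in the rounded end of the lane next to the door knob (its centre within 9 mm of that nest point), the plunger is up (within 4 mm) and the other three collars are in the magazine (within 8 mm of its axis) (((distance between collar_1_mid and nest_left below 0.009 m and horizontal distance between job_knob and nest_left below 0.12 m) or (distance between collar_1_mid and nest_right below 0.009 m and horizontal distance between job_knob and nest_right below 0.12 m)) and linear speed of collar_1 below 0.01 m/s and value of joint plunger below 0.004 m and horizontal distance between each of collar_2_mid, collar_3_mid, collar_4_mid and magazine below 0.008 m); the robot touches nothing.
It fails at once if a second collar leaves the magazine (horizontal distance between any of collar_2_mid, collar_3_mid, collar_4_mid and magazine above 0.012 m).
It fails at once if the first collar is lifted more than 8 mm off the deck (z of collar_1_mid in the frame of feeder above 0.028 m).
It fails at once if a collar of the stack is lifted (z of collar_2_mid in the frame of feeder above 0.042 m or z of collar_3_mid in the frame of feeder above 0.054 m or z of collar_4_mid in the frame of feeder above 0.066 m).
It fails at once if the door knob, the padlock, the wax pot or the bare padlock body is moved by more than 12 mm (distance of any of job_knob, flat_padlock, wax_pot, lock_body from where it was at the start of the episode above 0.012 m).
It also fails if it takes over 42 s, if anything falls off the work surface, if the arm or the gripper's body presses on something with over 40 N, if the wrist force passes 120 N, or if a joint passes its speed limit or range.

## Working session

There is one attempt and no reset: what is moved stays moved. The work goes in short steps, Python scripts to look and compute and a tool call to move; the robot and the scene stay as the last step left them, time stands still between calls to the robot, and variables do not carry over. Pictures are saved under pics/ and viewed, and the job is handed in when it is done.

Besides the shell and the picture viewer there is one more tool, called as name(argument=value, ...) on one line, values as JSON. step_arm: Moves the arm, as the interface text tells. Its arguments: {"type":"object","properties":{"commands":{"type":"array","items":{"type":"array"}},"gripper":{"type":"number"},"grip_force":{"type":"number"}},"required":["commands"]}

```bash
ls; mkdir -p pics; python3 - <<'E'
from plant import r, imaging
import cv2,numpy as np
print(r.get_state(), r.grip_depth)
for n in("top","side"):
    c=imaging.capture(n)
    np.savez(f"{n}0.npz",**c)
    cv2.imwrite(f"pics/{n}0.png",c["img"][:,:,::-1])
    print(n,c["vfov"],c["cx"],c["cy"],c["extrinsics"])
E
```

```text
pics
{'time_s': 0.0, 'joints': array([-4.69796441e+01,  2.05923795e+01,  6.34023364e-01, -2.00985687e-02,
       -7.01355466e+01, -1.65049651e+01]), 'qd': array([ 0.01035692, -0.03634639,  0.06995617, -0.08002089, -0.07395985,
       -0.10323222]), 'joint_torque': array([-1.03990391e-05, -5.82719350e+01,  2.93053436e+01,  6.99719712e+00,
        6.72708979e-03, -2.02061574e-04]), 'tcp_pos': array([ 0.30108525, -0.60358694,  0.22561399]), 'eef_rot': array([ 1.79904598e+02, -8.56487114e-03, -1.53491447e+02]), 'contact_force': array([-0.02535042,  0.11004368, -0.05867287]), 'moment': array([ 0.00237975, -0.00788176, -0.01164717]), 'gripper_width': 0.08768776950957984} 0.0188
top 46.835987578214976 275.9445029340059 209.7055277952676 [[-0.00997355 -0.99641902  0.08396226  0.43050179]
 [-0.99986765  0.00885817 -0.01364635  0.09164223]
 [ 0.01285373 -0.08408725 -0.99637549  1.02157726]
 [ 0.          0.          0.          1.        ]]
side 46.11307114880914 275.10794828067395 206.2358012680463 [[-0.92280638 -0.30684961  0.23296287  0.26142491]
 [-0.38521599  0.72534165 -0.57051567  0.70228633]
 [ 0.00608484 -0.61621652 -0.78755328  0.95026627]
 [ 0.          0.          0.          1.        ]]
```

View pics/top0.png

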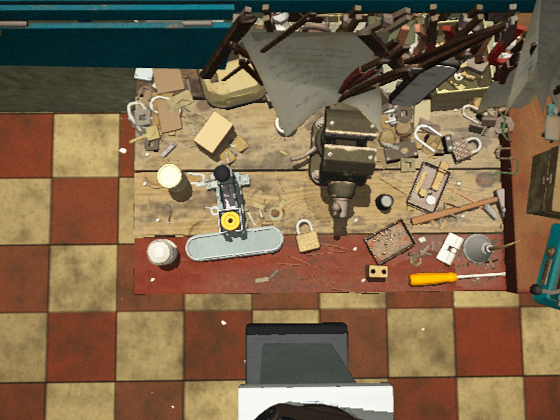

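View pics/side0.png

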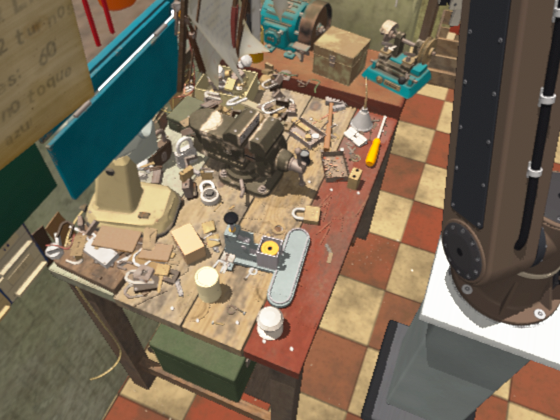

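The feeder's front faces the robot. The knob is at the lane's left end, near (161,253) in the top view, and the padlock is at the right, near (308,235). Next I'll enlarge and measure.

```bash
cat >h.py <<'E'
import numpy as np,cv2
def f_(c): return 210/np.tan(np.radians(float(c["vfov"]))/2)
def deproj(c,u,v,T=None,z=None):
    T=c["extrinsics"] if T is None else T
    f=f_(c); d=np.array([(u-c["cx"])/f,(v-c["cy"])/f,1.])
    if z is None: return (T@np.r_[d*c["z_map"][int(round(v)),int(round(u))],1])[:3]
    w=T[:3,:3]@d; return T[:3,3]+w*(z-T[2,3])/w[2]
def proj(c,p,T=None):
    T=c["extrinsics"] if T is None else T
    q=np.linalg.inv(T)@np.r_[p,1]; f=f_(c); return q[0]/q[2]*f+c["cx"],q[1]/q[2]*f+c["cy"]
E
python3 - <<'E'
from h import *
c=dict(np.load("top0.npz"))
im=c["img"][150:275,135:325,::-1]
cv2.imwrite("pics/topcrop.png",cv2.resize(im,None,fx=4.2,fy=4.2,interpolation=cv2.INTER_CUBIC))
for u,v in[(221,173),(230,221),(200,248),(270,240),(161,250),(308,240),(172,175),(377,272)]: print(u,v,deproj(c,u,v).round(4))
E
```

```text
221 173 [0.5727 0.1793 0.1434]
230 221 [0.4899 0.1699 0.0599]
200 248 [0.4374 0.2358 0.013 ]
270 240 [0.4525 0.0908 0.0133]
161 250 [0.4339 0.3066 0.0562]
308 240 [0.4516 0.0122 0.0176]
172 175 [0.5808 0.2827 0.0734]
377 272 [ 0.3856 -0.1233  0.0443]
```

View pics/topcrop.png

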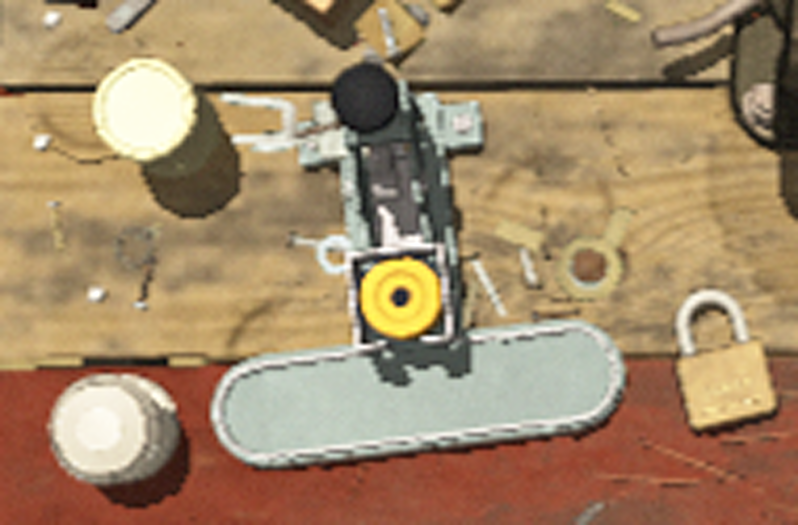

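```bash
python3 - <<'E'
from h import *
c=dict(np.load("top0.npz"))
g=lambda u,v,z:deproj(c,135+u/4.2,150+v/4.2,z=z)
P=g(365,97,.143);M=g(400,297,.062);L=g(213,422,.02);R=g(626,364,.02)
print("plunger",P,"mag",M,np.linalg.norm((P-M)[:2]))
print(L,R,np.linalg.norm(L-R),(L+R)/2)
d=(P-M)[:2];print("yaw pm",np.degrees(np.arctan2(d[1],d[0])))
e=(L-R)[:2];yl=np.degrees(np.arctan2(e[1],e[0]))-90;print("yaw lane",yl)
for y in(yl,yl-1,yl+1,np.degrees(np.arctan2(d[1],d[0]))):
    a=np.radians(y);x=np.array([np.cos(a),np.sin(a)]);yy=np.array([-x[1],x[0]])
    print(y,"lane x of ctr",((L+R)[:2]/2-M[:2])@x,((L+R)[:2]/2-M[:2])@yy,"P",d@x,d@yy)
# plunger mask depth refine
f=f_(c);v,u=np.mgrid[150:275,135:325]
zm=c["z_map"][150:275,135:325]
pc=np.stack([(u-c["cx"])/f*zm,(v-c["cy"])/f*zm,zm,np.ones_like(zm)],-1)@c["extrinsics"].T
m=(pc[...,2]>.137)&(pc[...,2]<.15);print("plunger depth",pc[m].mean(0),m.sum(),pc[m].min(0),pc[m].max(0))
for n,(a,b,cc,dd) in dict(knob=(145,180,235,270)).items():
    m=(pc[...,2]>.04)&(pc[...,1]>.26)&(pc[...,0]<.5);print(n,pc[m].min(0),pc[m].max(0))
m=(pc[...,2]>.06)&(pc[...,2]<.08)&(pc[...,1]>.25);print("wax",pc[m].min(0),pc[m].max(0))
m=(pc[...,2]>.065)&(pc[...,2]<.08)&(pc[...,1]<.25);print("magtop+",pc[m].min(0),pc[m].max(0))
E
```

```text
plunger [0.57255969 0.17770787 0.143     ] mag [0.4902933  0.16922362 0.062     ] 0.08270272906271445
[0.43252569 0.26407659 0.02      ] [0.45891189 0.06175639 0.02      ] 0.2040335588975394 [0.44571879 0.16291649 0.02      ]
yaw pm 5.888173359536761
yaw lane 7.4304625047011825
7.4304625047011825 lane x of ctr -0.045015856064127 -0.0004896695419531077 P 0.08267276850036073 -0.0022259251799001028
6.4304625047011825 lane x of ctr -0.04500045401934313 -0.0012752299790634997 P 0.08269902478822219 -0.0007827474035499468
8.430462504701183 lane x of ctr -0.045017545843075366 0.00029604005324329776 P 0.08262132928634498 -0.0036684249178774403
5.888173359536761 lane x of ctr -0.04498636890991316 -0.001701083698033513 P 0.08270272906271443 -1.7460405012963042e-18
plunger depth [0.5748121  0.16871304 0.14096827 1.        ] 233 [ 0.55835616 -0.00988455  0.13705692  1.        ] [0.61296918 0.19456122 0.14995066 1.        ]
knob [0.4059373  0.28636513 0.04029632 1.        ] [0.45601707 0.33901455 0.06207364 1.        ]
wax [0.41825615 0.26550321 0.06009982 1.        ] [0.60348605 0.31897545 0.07655767 1.        ]
magtop+ [ 0.46776383 -0.00802558  0.06514137  1.        ] [0.60328623 0.19475762 0.07980708 1.        ]
```

```bash
python3 - <<'E'
from h import *
for n in("top","side"):
    c=dict(np.load(n+"0.npz"));f=f_(c);v,u=np.mgrid[0:420,0:560];zm=c["z_map"]
    pc=np.stack([(u-c["cx"])/f*zm,(v-c["cy"])/f*zm,zm,np.ones_like(zm)],-1)@c["extrinsics"].T
    pc=pc[zm>0]
    print(n)
    for x0 in np.arange(.3,.8,.05):
        row=[]
        for y0 in np.arange(-.7,.4,.1):
            m=(abs(pc[:,0]-x0-.025)<.025)&(abs(pc[:,1]-y0-.05)<.05)
            row.append(int(1000*pc[m,2].max()) if m.any() else -1)
        print(round(x0,2),row)
E
```

```text
top
0.3 [-1, -1, 136, 151, 4, 3, 4, 3, 2, 4, 2]
0.35 [-1, -1, 143, 156, 30, 45, 5, 11, 12, 5, 5]
0.4 [-1, -1, 93, 142, 20, 22, 18, 21, 22, 60, 62]
0.45 [-502, -552, 154, 57, 22, 23, 168, 23, 71, 47, 56]
0.5 [-1, -1, 156, 57, 23, 36, 174, 13, 81, 16, 10]
0.55 [-1, -1, 154, 64, 457, 481, 386, 431, 145, 76, 76]
0.6 [-1, 55, 154, 387, 556, 612, 574, 603, 589, 74, 566]
0.65 [-1, -1, 139, 94, 449, 609, 576, 576, 577, 561, 562]
0.7 [-1, -1, 102, 90, 95, 97, 141, 69, 69, 103, 99]
0.75 [-1, -1, -1, 79, 68, 84, -1, 37, 365, 361, 101]
side
0.3 [244, 313, 190, 153, 5, 5, 4, 5, 4, 4, 3]
0.35 [225, 183, 181, 159, 31, 47, 8, 12, 12, 6, 4]
0.4 [223, 195, 181, 144, 22, 25, 21, 22, 23, 60, 63]
0.45 [214, 195, 158, 60, 23, 24, 171, 22, 75, 46, 55]
0.5 [202, 159, 160, 60, 24, 37, 175, 13, 84, 15, 11]
0.55 [194, 160, 158, 67, 26, 176, 387, 428, 147, 76, 76]
0.6 [182, 222, 214, 86, 399, 454, 502, 552, 568, 75, 711]
0.65 [170, 221, 214, 97, 101, 181, 387, 542, 565, 652, 563]
0.7 [160, 214, 202, 98, 101, 142, 146, 466, 579, 562, 98]
0.75 [-1, 207, 194, 92, 93, 144, 145, 454, 571, 562, 102]
```

```bash
python3 - <<'E'
from h import *
for n in("top","side"):
    c=dict(np.load(n+"0.npz"));f=f_(c);v,u=np.mgrid[0:420,0:560];zm=c["z_map"]
    pc=np.stack([(u-c["cx"])/f*zm,(v-c["cy"])/f*zm,zm,np.ones_like(zm)],-1)@c["extrinsics"].T
    m=(zm>0)&(pc[...,2]>.2)&(pc[...,2]<1)&(pc[...,0]>.3)&(pc[...,0]<.75)&(pc[...,1]>-.4)&(pc[...,1]<.5)
    im=c["img"][:,:,::-1].copy(); im[m]=(0,255,0); cv2.imwrite(f"pics/hi_{n}.png",im)
    p=pc[m]
    for y0 in np.arange(-.4,.5,.1):
        q=p[(p[:,1]>=y0)&(p[:,1]<y0+.1)]
        if len(q): print(n,round(y0,1),len(q),"minx",np.percentile(q[:,0],[0,5]).round(3),[(round(z,2),round(q[abs(q[:,2]-z)<.05][:,0].min(),3)) for z in (.25,.35,.45,.55,.65) if (abs(q[:,2]-z)<.05).any()])
E
```

```text
top -0.4 59 minx [0.618 0.621] [(0.35, np.float64(0.618))]
top -0.3 2730 minx [0.594 0.613] [(0.35, np.float64(0.623)), (0.45, np.float64(0.594)), (0.55, np.float64(0.627))]
top -0.2 6736 minx [0.589 0.625] [(0.35, np.float64(0.632)), (0.45, np.float64(0.589)), (0.55, np.float64(0.608)), (0.65, np.float64(0.628))]
top -0.1 8335 minx [0.589 0.623] [(0.35, np.float64(0.589)), (0.45, np.float64(0.614)), (0.55, np.float64(0.626))]
top -0.0 9069 minx [0.582 0.605] [(0.35, np.float64(0.582)), (0.45, np.float64(0.586)), (0.55, np.float64(0.634)), (0.65, np.float64(0.643))]
top 0.1 6249 minx [0.625 0.64 ] [(0.45, np.float64(0.625)), (0.55, np.float64(0.631))]
top 0.2 6084 minx [0.661 0.662] [(0.45, np.float64(0.661)), (0.55, np.float64(0.661))]
top 0.3 4675 minx [0.641 0.662] [(0.45, np.float64(0.661)), (0.55, np.float64(0.641))]
top 0.4 132 minx [0.662 0.662] [(0.45, np.float64(0.662))]
side -0.3 199 minx [0.624 0.629] [(0.35, np.float64(0.624))]
side -0.2 194 minx [0.63  0.631] [(0.35, np.float64(0.63)), (0.45, np.float64(0.63))]
side -0.1 1561 minx [0.591 0.608] [(0.35, np.float64(0.591)), (0.45, np.float64(0.612)), (0.55, np.float64(0.644))]
side -0.0 2516 minx [0.583 0.612] [(0.35, np.float64(0.583)), (0.45, np.float64(0.584)), (0.55, np.float64(0.634))]
side 0.1 4989 minx [0.627 0.642] [(0.25, np.float64(0.743)), (0.35, np.float64(0.741)), (0.45, np.float64(0.627)), (0.55, np.float64(0.631))]
side 0.2 6128 minx [0.66  0.661] [(0.25, np.float64(0.743)), (0.35, np.float64(0.735)), (0.45, np.float64(0.66)), (0.55, np.float64(0.66)), (0.65, np.float64(0.661))]
side 0.3 8780 minx [0.632 0.635] [(0.45, np.float64(0.66)), (0.55, np.float64(0.638)), (0.65, np.float64(0.632))]
side 0.4 11016 minx [0.634 0.637] [(0.45, np.float64(0.66)), (0.55, np.float64(0.641)), (0.65, np.float64(0.635))]
```

View pics/hi_top.png

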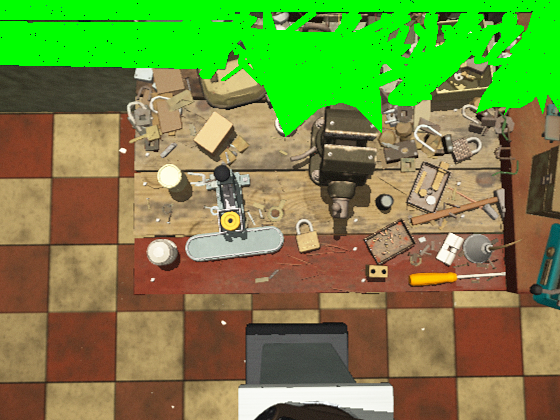

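View pics/hi_side.png

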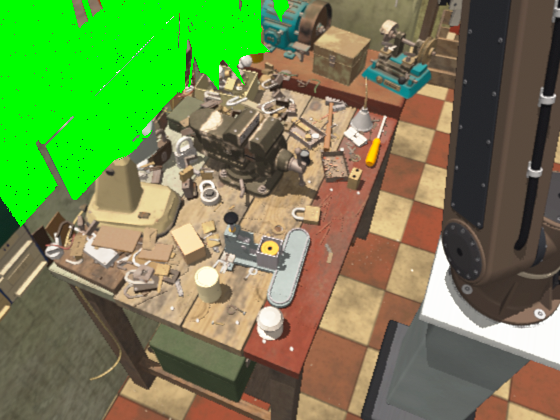

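```bash
python3 - <<'E'
from h import *
P=[]
for n in("top","side"):
    c=dict(np.load(n+"0.npz"));f=f_(c);v,u=np.mgrid[0:420,0:560];zm=c["z_map"]
    pc=np.stack([(u-c["cx"])/f*zm,(v-c["cy"])/f*zm,zm,np.ones_like(zm)],-1)@c["extrinsics"].T
    P.append(pc[zm>0][:,:3])
p=np.vstack(P)
for y in np.arange(-.02,.3,.02):
    q=p[(abs(p[:,1]-y)<.01)&(p[:,0]<.7)&(p[:,0]>.5)]
    print(round(y,2),[(round(z,2),len(s),s[:,0].min().round(3)) for z in np.arange(.2,.65,.05) for s in [q[abs(q[:,2]-z)<.025]] if len(s)])
E
```

```text
-0.02 [(np.float64(0.2), 492, np.float64(0.507)), (np.float64(0.35), 1, np.float64(0.667)), (np.float64(0.4), 331, np.float64(0.62)), (np.float64(0.45), 462, np.float64(0.627)), (np.float64(0.5), 549, np.float64(0.632)), (np.float64(0.55), 814, np.float64(0.636))]
0.0 [(np.float64(0.2), 78, np.float64(0.584)), (np.float64(0.35), 5, np.float64(0.663)), (np.float64(0.4), 423, np.float64(0.623)), (np.float64(0.45), 615, np.float64(0.631)), (np.float64(0.5), 489, np.float64(0.633)), (np.float64(0.55), 716, np.float64(0.636)), (np.float64(0.6), 30, np.float64(0.65))]
0.02 [(np.float64(0.35), 3, np.float64(0.657)), (np.float64(0.4), 436, np.float64(0.614)), (np.float64(0.45), 469, np.float64(0.632)), (np.float64(0.5), 548, np.float64(0.641)), (np.float64(0.55), 697, np.float64(0.646))]
0.04 [(np.float64(0.35), 2, np.float64(0.647)), (np.float64(0.4), 469, np.float64(0.597)), (np.float64(0.45), 619, np.float64(0.618)), (np.float64(0.5), 586, np.float64(0.641)), (np.float64(0.55), 489, np.float64(0.647)), (np.float64(0.6), 10, np.float64(0.643))]
0.06 [(np.float64(0.35), 4, np.float64(0.636)
[... 1645 characters left out ...]
p.float64(0.45), 500, np.float64(0.66)), (np.float64(0.5), 602, np.float64(0.661)), (np.float64(0.55), 999, np.float64(0.66))]
0.24 [(np.float64(0.4), 9, np.float64(0.663)), (np.float64(0.45), 491, np.float64(0.661)), (np.float64(0.5), 623, np.float64(0.66)), (np.float64(0.55), 1034, np.float64(0.66))]
0.26 [(np.float64(0.4), 6, np.float64(0.663)), (np.float64(0.45), 504, np.float64(0.66)), (np.float64(0.5), 626, np.float64(0.66)), (np.float64(0.55), 1048, np.float64(0.661)), (np.float64(0.6), 132, np.float64(0.662))]
0.28 [(np.float64(0.4), 1, np.float64(0.664)), (np.float64(0.45), 497, np.float64(0.66)), (np.float64(0.5), 652, np.float64(0.66)), (np.float64(0.55), 1085, np.float64(0.661))]
```

step_arm(commands=[[[0,0,0],9.85],[[0,0,0],9.85],[[-19,33.4,0],0],[[-19,33.4,0],0],[[-19,33.4,0],0],[[-19,33.4,0],0],[[-19,33.4,0],0],[[-19,33.4,0],0],[[-19,33.4,0],0],[[-19,33.4,0],0],[[-19,33.4,0],0],[[-19,33.4,0],0],[[0,0,0],0]], gripper=1, grip_force=20)

```text
time_s: 1.72
tcp_pos: [0.451, -0.2479, 0.2265]
eef_rot: [180.0, 0.0, -173.0]
contact_force: [-0.1, 0.7, -0.4]
gripper_width: 0.0002
```

step_arm(commands=[[[-4.9,41.2,0],0],[[-4.9,41.2,0],0],[[-4.9,41.2,0],0],[[-4.9,41.2,0],0],[[-4.9,41.2,0],0],[[-4.9,41.2,0],0],[[-4.9,41.2,0],0],[[-4.9,41.2,0],0],[[-4.9,41.2,0],0],[[-4.9,41.2,0],0],[[0,0,0],0],[[0,0,0],0]])

```text
time_s: 3.22
tcp_pos: [0.4499, 0.1645, 0.2262]
eef_rot: [-180.0, -0.0, -173.2]
contact_force: [-0.2, 0.3, 0.3]
gripper_width: 0.0005
```

```bash
python3 - <<'E'
from plant import r, imaging
import cv2,numpy as np
s=r.get_state();c=imaging.capture("wrist")
np.savez("w1.npz",pos=s["tcp_pos"],rot=s["eef_rot"],**c)
cv2.imwrite("pics/w1.png",c["img"][:,:,::-1]);print(c["T_tool_cam"],s["joints"])
c=imaging.capture("side");cv2.imwrite("pics/s1.png",c["img"][:,:,::-1])
E
```

```text
[[-1.03214833e-04 -9.58887063e-01 -2.83787930e-01  7.60230645e-02]
 [ 9.99999823e-01 -2.65153505e-04  5.32219432e-04 -1.26182285e-03]
 [-5.85585692e-04 -2.83787825e-01  9.58886921e-01 -1.56519887e-01]
 [ 0.00000000e+00  0.00000000e+00  0.00000000e+00  1.00000000e+00]] [ 4.36840493e+01  1.82869076e+00 -2.31588334e+01 -4.71492738e-03
 -6.50701757e+01 -1.26856977e+02]
```

View pics/w1.png

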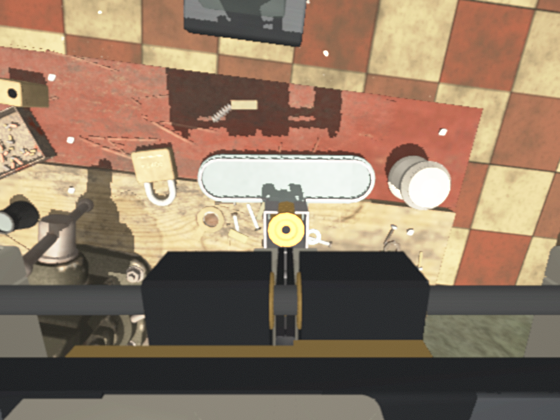

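View pics/s1.png

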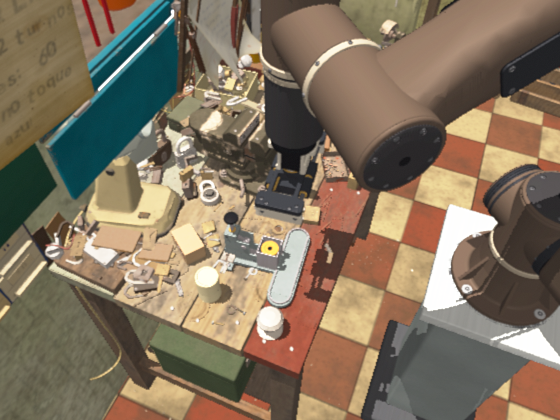

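```bash
python3 - <<'E'
from h import *
from scipy.spatial.transform import Rotation as Ro
c=dict(np.load("w1.npz"))
T=np.eye(4);T[:3,:3]=Ro.from_euler("xyz",c["rot"],degrees=True).as_matrix();T[:3,3]=c["pos"];T=T@c["T_tool_cam"]
np.save("x.npy",T)
M=deproj(c,286,230,T,.062);L=deproj(c,376,181,T,.02);R=deproj(c,198,178,T,.02);K=deproj(c,427,184,T,.058)
print(M,L,R,np.linalg.norm(L-R),K)
e=(L-R)[:2];print(np.degrees(np.arctan2(e[1],e[0]))-90,(L+R)/2)
im=c["img"][130:260,180:460,::-1];cv2.imwrite("pics/w1c.png",cv2.resize(im,None,fx=2.8,fy=2.8,interpolation=cv2.INTER_CUBIC))
E
```

```text
[0.49053214 0.16931738 0.062     ] [0.43526043 0.2651852  0.02      ] [0.45569069 0.06539645 0.02      ] 0.20083062590598746 [0.42582015 0.30553102 0.058     ]
5.83873128989265 [0.44547556 0.16529082 0.02      ]
```

View pics/w1c.png

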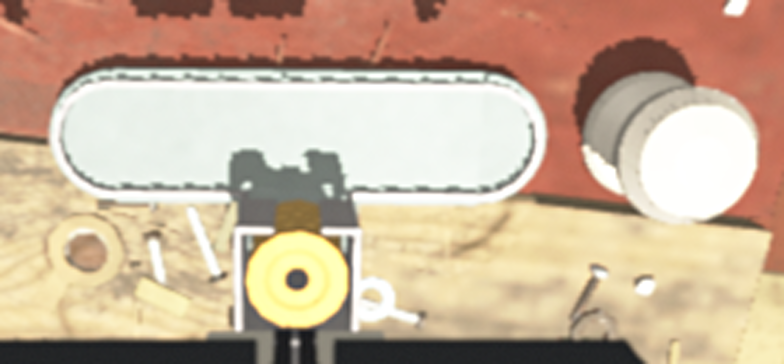

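step_arm(commands=[[[0,0,22],0],[[0,0,22],0],[[0,0,22],0],[[-20,0,0],0],[[-20,0,0],0],[[-20,0,0],0],[[-20,0,0],0],[[-20,0,0],0],[[-20,0,0],0],[[0,0,0],0],[[0,0,0],0]])

```text
time_s: 4.7
tcp_pos: [0.5688, 0.1784, 0.1604]
eef_rot: [-180.0, -0.0, -173.3]
contact_force: [0.6, 0.6, 0.4]
gripper_width: 0.0002
```

```bash
python3 - <<'E'
from plant import r, imaging
import cv2
for n in("side","top"):
    c=imaging.capture(n)
    im=c["img"][130:300,180:340] if n=="side" else c["img"][130:280,140:340]
    cv2.imwrite(f"pics/{n}2.png",cv2.resize(im[:,:,::-1],None,fx=3.5,fy=3.5,interpolation=cv2.INTER_CUBIC))
E
```

```text
(no output)
```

View pics/side2.png

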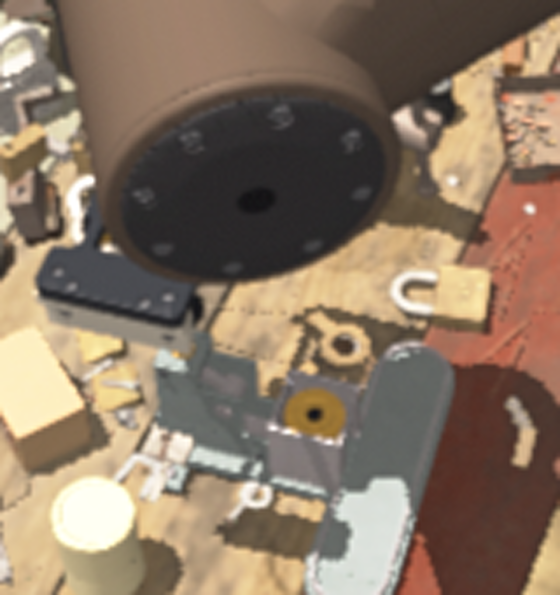

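step_arm(commands=[[[0,0,12],0],[[0,0,5],0],[[0,0,5],0],[[0,0,5],0],[[0,0,5],0],[[0,0,5],0],[[0,0,4],0],[[0,0,3],0],[[0,0,0],0],[[0,0,0],0]])

```text
time_s: 6.05
tcp_pos: [0.5686, 0.1791, 0.117]
eef_rot: [-180.0, -0.0, -173.2]
contact_force: [-5.3, -0.6, 8.3]
gripper_width: 0.0001
```

step_arm(commands=[[[0,0,2],0],[[0,0,1],0],[[0,0,1],0],[[0,0,0],0],[[0,0,0],0]])

```text
time_s: 6.68
tcp_pos: [0.5687, 0.1791, 0.1134]
eef_rot: [-180.0, -0.0, -173.2]
contact_force: [-5.2, -1.0, 12.3]
gripper_width: 0.0004
```

step_arm(commands=[[[0,0,1],0],[[0,0,1],0],[[0,0,0],0]])

```text
time_s: 7.05
tcp_pos: [0.5688, 0.1792, 0.1131]
eef_rot: [-180.0, 0.0, -173.1]
contact_force: [-11.8, -1.5, 23.7]
gripper_width: 0.0004
```

```bash
python3 - <<'E'
from plant import r, imaging
import cv2
for n in("side",):
    c=imaging.capture(n)
    im=c["img"][130:300,180:340]
    cv2.imwrite(f"pics/{n}3.png",cv2.resize(im[:,:,::-1],None,fx=3.5,fy=3.5,interpolation=cv2.INTER_CUBIC))
E
```

```text
(no output)
```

View pics/side3.png

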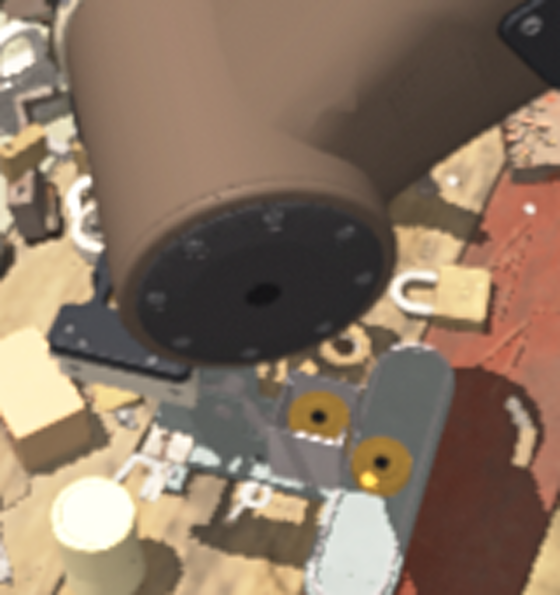

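The plunger is on its stop (force jumped to 24 N) and the collar is in the lane, at about (382,463) in the crop. Now I'll release it gently.

step_arm(commands=[[[0,0,-4],0],[[0,0,-5],0],[[0,0,-5],0],[[0,0,-5],0],[[0,0,-5],0],[[0,0,-5],0],[[0,0,-5],0],[[0,0,-10],0],[[0,0,-10],0],[[0,0,0],0],[[0,0,0],0]])

```text
time_s: 8.48
tcp_pos: [0.5691, 0.1793, 0.1644]
eef_rot: [180.0, -0.0, -173.2]
contact_force: [-0.3, -1.1, 0.1]
gripper_width: 0.0006
```

step_arm(commands=[[[20.7,-8.4,0],0],[[20.7,-8.4,0],0],[[20.7,-8.4,0],0],[[20.7,-8.4,0],0],[[20.7,-8.4,0],0],[[20.7,-8.3,0],0],[[0,0,0],0],[[0,0,0],0]])

```text
time_s: 9.48
tcp_pos: [0.4523, 0.1149, 0.1647]
eef_rot: [180.0, 0.0, -173.2]
contact_force: [-0.7, -0.2, -0.0]
gripper_width: 0.0002
```

```bash
python3 - <<'E'
from plant import r, imaging
import cv2,numpy as np
for n in("side","top"):
    c=imaging.capture(n);np.savez(n+"4.npz",**c)
    im=c["img"][180:320,200:340] if n=="side" else c["img"][150:275,135:325]
    cv2.imwrite(f"pics/{n}4.png",cv2.resize(im[:,:,::-1],None,fx=4.2,fy=4.2,interpolation=cv2.INTER_CUBIC))
E
```

```text
(no output)
```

View pics/side4.png

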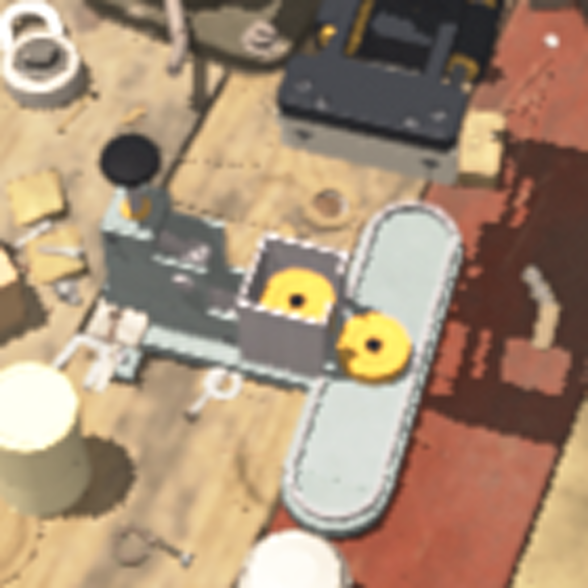

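View pics/top4.png

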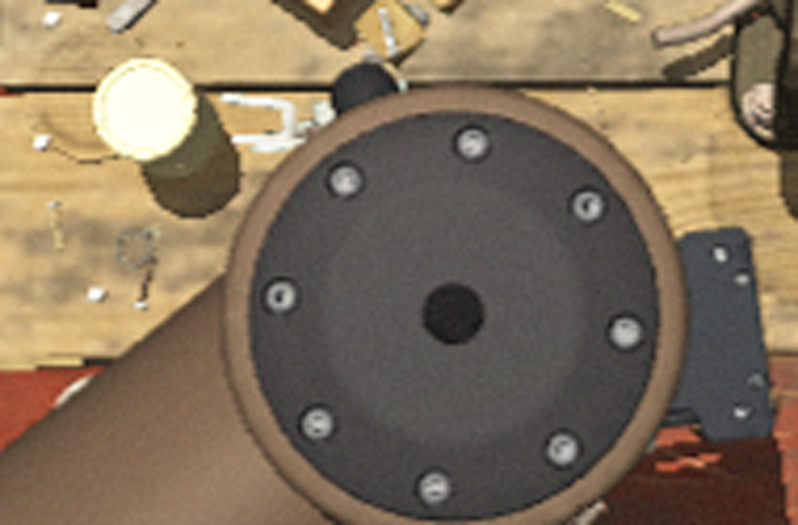

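```bash
python3 - <<'E'
from h import *
c=dict(np.load("side4.npz"))
g=lambda u,v,z:deproj(c,200+u/4.2,180+v/4.2,z=z)
C=g(375,345,.026);print("collar",C,"stack top",g(297,300,.050),"plunger",deproj(c,200+130/4.2,180+155/4.2))
a=np.radians(6.3);M=np.array([.4905,.1693]);d=C[:2]-M;print("feeder xy",d@[np.cos(a),np.sin(a)],d@[-np.sin(a),np.cos(a)])
P=[]
for n in("top","side"):
    c=dict(np.load(n+"0.npz"));f=f_(c);v,u=np.mgrid[0:420,0:560];zm=c["z_map"]
    pc=np.stack([(u-c["cx"])/f*zm,(v-c["cy"])/f*zm,zm,np.ones_like(zm)],-1)@c["extrinsics"].T
    P.append(pc[zm>0][:,:3])
p=np.vstack(P);q=p[(p[:,2]>.075)&(p[:,2]<.3)&(p[:,0]<.54)&(p[:,0]>.38)&(p[:,1]<.12)&(p[:,1]>-.2)]
print(q[:,1].max(),q[:,0].min())
q=p[(p[:,2]>.075)&(p[:,2]<.3)&(p[:,0]<.57)&(p[:,0]>.38)&(p[:,1]>.15)]; print(q.min(0),q.max(0))
E
```

```text
collar [0.44652931 0.16382497 0.026     ] stack top [0.48868916 0.168299   0.05      ] plunger [0.57304335 0.17737898 0.1418316 ]
feeder xy -0.04430594515804232 -0.0006168777028341025
-0.01755725953968673 0.4901845971050185
[0.53008524 0.15848228 0.07509536] [0.56999898 0.30764205 0.14501967]
```

step_arm(commands=[[[0,0,22],0],[[0,0,22],0],[[0,0,22],0],[[0,0,22],0],[[0,0,22],0],[[0,0,18],0],[[0,0,8],0],[[0,0,5],0],[[0,0,4],0],[[0,0,0],0],[[0,0,0],0]])

```text
time_s: 10.95
tcp_pos: [0.4521, 0.1148, 0.0199]
eef_rot: [180.0, 0.0, -173.2]
contact_force: [0.5, -0.1, -0.9]
gripper_width: 0.0002
```

```bash
python3 - <<'E'
from plant import r, imaging
import cv2,numpy as np
c=imaging.capture("side")
im=c["img"][180:320,200:340]
cv2.imwrite(f"pics/side5.png",cv2.resize(im[:,:,::-1],None,fx=4.2,fy=4.2,interpolation=cv2.INTER_CUBIC))
E
```

```text
(no output)
```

View pics/side5.png

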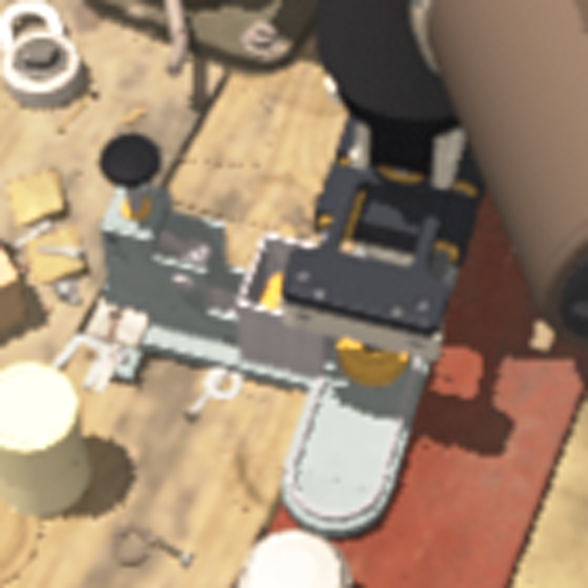

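step_arm(commands=[[[0,5,0],0],[[0,5,0],0],[[0,5,0],0],[[0,5,0],0],[[0,5,0],0],[[0,5,0],0],[[0,5,0],0],[[0,5,0],0],[[0,5,0],0],[[0,5,0],0],[[0,5,0],0],[[0,5,0],0],[[0,5,0],0],[[0,5,0],0],[[0,3,0],0],[[0,0,0],0]])

```text
time_s: 13.0
tcp_pos: [0.4432, 0.1874, 0.0196]
eef_rot: [180.0, 0.0, -173.2]
contact_force: [0.2, 0.9, 0.2]
gripper_width: 0.0003
```

```bash
python3 - <<'E'
from plant import r, imaging
import cv2,numpy as np
c=imaging.capture("side")
im=c["img"][180:340,200:340]
cv2.imwrite(f"pics/side6.png",cv2.resize(im[:,:,::-1],None,fx=3.7,fy=3.7,interpolation=cv2.INTER_CUBIC))
c=imaging.capture("wrist")
cv2.imwrite(f"pics/w6.png",c["img"][:,:,::-1])
E
```

```text
(no output)
```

View pics/side6.png

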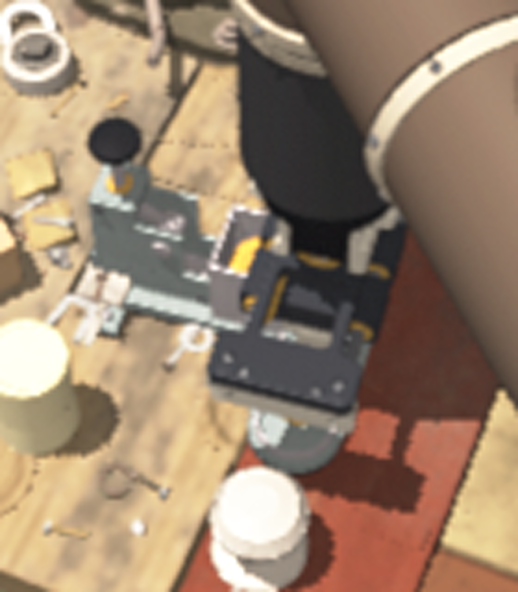

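View pics/w6.png

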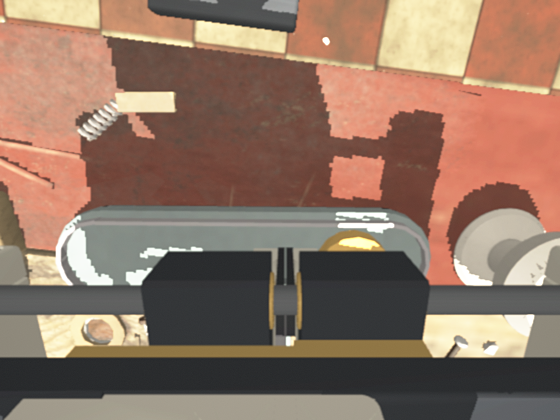

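step_arm(commands=[[[0,4,0],0],[[0,4,0],0],[[0,2,0],0],[[0,0,0],0]])

```text
time_s: 13.6
tcp_pos: [0.442, 0.1973, 0.0196]
eef_rot: [180.0, 0.0, -173.2]
contact_force: [-0.3, -0.1, 1.0]
gripper_width: 0.0004
```

step_arm(commands=[[[0,2,0],0],[[0,1,0],0],[[0,0,0],0]])

```text
time_s: 13.98
tcp_pos: [0.4417, 0.2001, 0.0196]
eef_rot: [180.0, 0.0, -173.2]
contact_force: [0.5, -0.7, -1.0]
gripper_width: 0.0004
```

step_arm(commands=[[[0,2,0],0],[[0,0,0],0]])

```text
time_s: 14.22
tcp_pos: [0.4415, 0.2022, 0.0196]
eef_rot: [180.0, 0.0, -173.2]
contact_force: [-0.4, 0.6, -0.9]
gripper_width: 0.0004
```

```bash
python3 - <<'E'
from plant import r, imaging
import cv2,numpy as np
c=imaging.capture("wrist")
cv2.imwrite(f"pics/w7.png",c["img"][:,:,::-1])
E
```

```text
(no output)
```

View pics/w7.png

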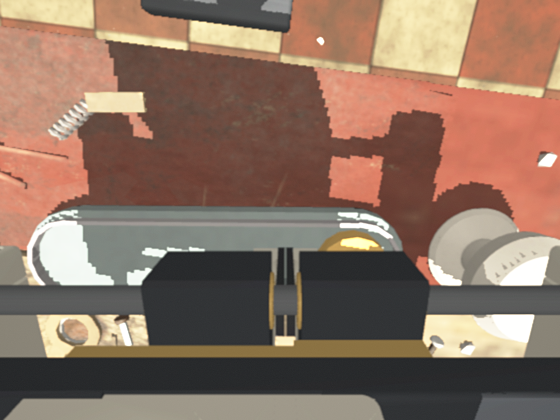

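step_arm(commands=[[[0,2,0],0],[[0,1,0],0],[[0,0,0],0]])

```text
time_s: 14.65
tcp_pos: [0.4411, 0.2051, 0.0196]
eef_rot: [180.0, 0.0, -173.2]
contact_force: [-0.4, -0.5, 0.2]
gripper_width: 0.0004
```

step_arm(commands=[[[0,1,0],0],[[0,0,0],0]])

```text
time_s: 14.9
tcp_pos: [0.4409, 0.2061, 0.0195]
eef_rot: [-180.0, -0.0, -173.2]
contact_force: [-0.2, -0.0, -0.2]
gripper_width: 0.0007
```

step_arm(commands=[[[0,1,0],0],[[0,0,0],0]])

```text
time_s: 15.15
tcp_pos: [0.4409, 0.2071, 0.0196]
eef_rot: [180.0, 0.0, -173.2]
contact_force: [0.0, 0.5, -0.2]
gripper_width: 0.0004
```

step_arm(commands=[[[0,2,0],0],[[0,0,0],0]])

```text
time_s: 15.4
tcp_pos: [0.4401, 0.208, 0.0194]
eef_rot: [-179.9, -0.1, -173.2]
contact_force: [1.5, -5.1, 1.6]
gripper_width: 0.0005
```

```bash
python3 - <<'E'
from plant import r, imaging
import cv2,numpy as np
c=imaging.capture("wrist")
cv2.imwrite(f"pics/w8.png",cv2.resize(c["img"][190:280,260:480,::-1],None,fx=3.5,fy=3.5,interpolation=cv2.INTER_CUBIC))
E
```

```text
(no output)
```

View pics/w8.png

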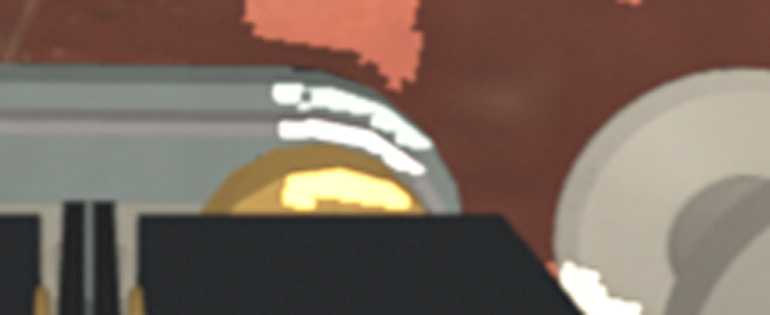

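The force reads 5 N against the push, so the collar is seated against the fence. Now I'll back off, raise and check.

step_arm(commands=[[[0,-3,0],0],[[0,-8,0],0],[[0,-8,0],0],[[0,0,-15],0],[[0,0,-30],0],[[0,0,-30],0],[[0,0,-30],0],[[0,0,-30],0],[[0,-35,0],0],[[0,-35,0],0],[[0,-35,0],0],[[0,-35,0],0],[[0,-35,0],0],[[0,-35,0],0],[[0,0,0],0]])

```text
time_s: 17.32
tcp_pos: [0.4675, -0.0204, 0.1544]
eef_rot: [180.0, -0.0, -173.4]
contact_force: [-0.4, 0.6, -0.6]
gripper_width: 0.0003
```

```bash
python3 - <<'E'
from plant import r, imaging
from h import *
for n in("side","top"):
    c=imaging.capture(n);np.savez(n+"9.npz",**c)
    im=c["img"][180:320,200:340] if n=="side" else c["img"][150:275,135:325]
    cv2.imwrite(f"pics/{n}9.png",cv2.resize(im[:,:,::-1],None,fx=4.2,fy=4.2,interpolation=cv2.INTER_CUBIC))
E
```

```text
(no output)
```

View pics/side9.png

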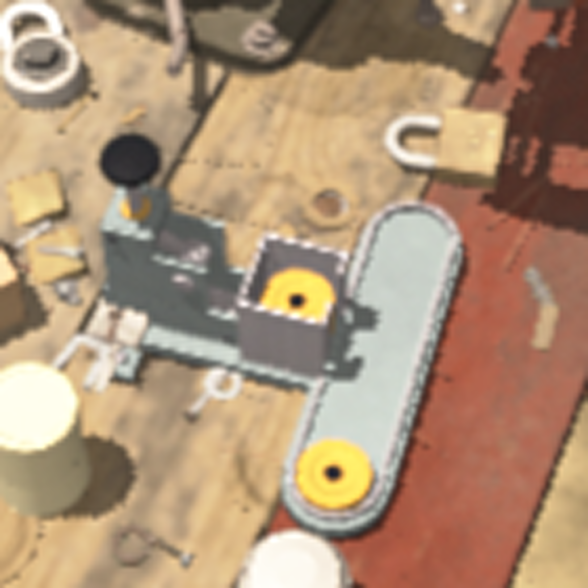

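View pics/top9.png

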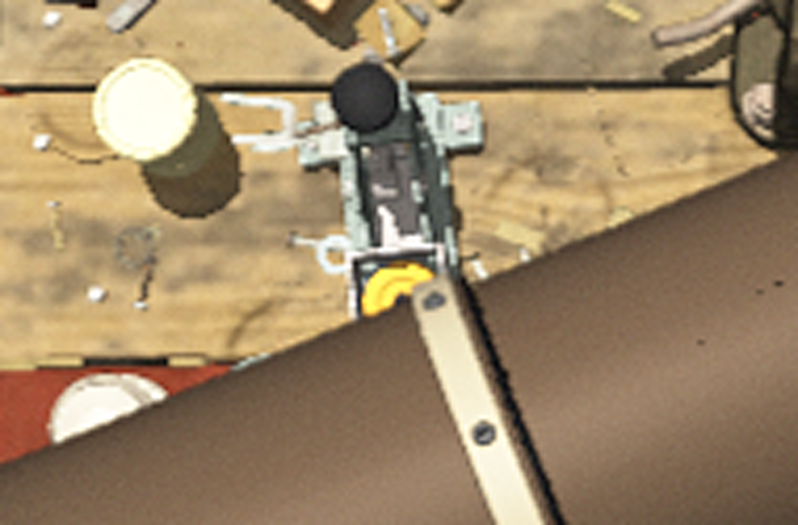

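step_arm(commands=[[[0,0,-30],0],[[0,0,-30],0],[[0,0,0],0]])

```text
time_s: 17.8
tcp_pos: [0.4692, -0.0173, 0.2169]
eef_rot: [180.0, 0.3, -173.1]
contact_force: [-0.0, 0.0, -0.2]
gripper_width: 0.0002
```

```bash
python3 - <<'E'
from h import *
c=dict(np.load("side9.npz"))
g=lambda u,v,z:deproj(c,200+u/4.2,180+v/4.2,z=z)
C=g(333,472,.026);M0=g(297,299,.050)
R=g(418,203,.02);L=g(329,534,.02)
a=np.radians(6.3);M=np.array([.4905,.1693]);B=np.array([[np.cos(a),np.sin(a)],[-np.sin(a),np.cos(a)]])
for n,q in dict(C=C,stack=M0,R=R,L=L).items(): print(n,q.round(4),(B@(q[:2]-M)*1000).round(1))
c4=dict(np.load("side4.npz"));c0=dict(np.load("side0.npz"))
im=c["img"][255:335,240:320,::-1];cv2.imwrite("pics/end.png",cv2.resize(im,None,fx=7,fy=7,interpolation=cv2.INTER_CUBIC))
E
```

```text
C [0.4386 0.2406 0.026 ] [-43.8  76.6]
stack [0.4889 0.1677 0.05  ] [-1.7 -1.4]
R [0.4596 0.0663 0.02  ] [-42.1 -99. ]
L [0.4286 0.2698 0.02  ] [-50.5 106.7]
```

View pics/end.png

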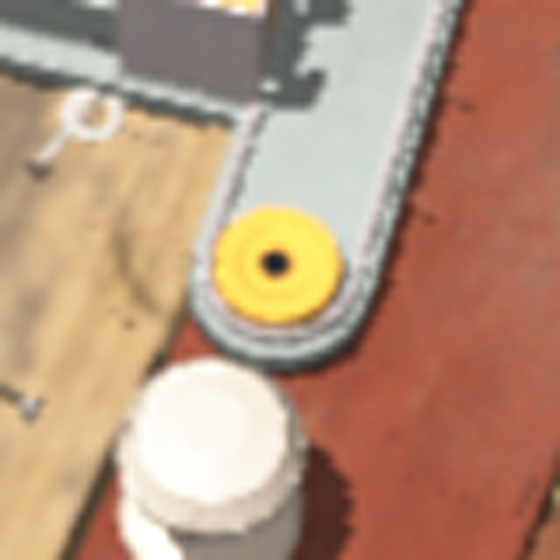

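The collar sits in the rounded end, at feeder y ≈ 77 mm against a nominal 77.5. The plunger is up and the stack is in place.

step_arm(commands=[[[0,0,0],0],[[0,0,0],0],[[0,0,0],0],[[0,0,0],0]])

```text
time_s: 18.3
tcp_pos: [0.4677, -0.0184, 0.2142]
eef_rot: [-180.0, -0.0, -173.2]
contact_force: [-0.2, -0.4, 0.9]
gripper_width: 0.0007
```

```bash
python3 -c "
from plant import close_job
print(close_job())"
```

```text
the job is handed in; nothing more can be done
None
```

I pressed the plunger onto its stop with the shut fingers (24 N at the bottom) and let it come back up slowly. I then pushed the ejected collar along the lane into the left rounded end, next to the door knob. I felt about 5 N when it met the fence. The job was handed in at 18.3 s of the allowed 42 s, and it reports no verdict.

**Checks that passed:**
- **Collar:** the last side picture shows it lying flat in the end, at feeder y of about 76.6 mm against the nominal 77.5 mm.
- **Plunger:** it is back up. After the stroke its top measured 142 mm above the bench, against 143 mm nominal.
- **Stack:** the stack shows in the magazine within about 2 mm of its axis, which is the calibration error.
- **Robot:** the arm was clear of everything, with a wrist force of about 1 N or less.

**Disagreements and limits:**
- **Feeder yaw:** I measured 5.8 to 7.4 degrees depending on the view, and used 6.3 to 6.8.
- **Lane end:** the left end of the lane read about 5 mm too far out in the last side picture. I had taken the fence's outer foot as its edge.
- **Surroundings:** the knob, padlock and wax pot showed no movement in the pictures, but I compared them only by eye. I did not look at the bare padlock body again, and the arm did not work near it.

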